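# Sort the clay tubs by weight into the stepped rack

### The arm

A 6-joint arm with a two-finger parallel gripper is mounted at the origin on the work surface. World frame = base frame: x ahead of the robot, y to its left, z up, the work surface at z = 0. Lengths are in m, angles in degrees, forces in N, time in s.
With the tool pointing down it reaches from about 0.375 to 0.9 m from the base axis. Payload 3.1 kg.
Tool frame: the origin (TCP) lies on the centre line of the jaws, within the pads' length; the fingertips stand 8 mm ahead of it and the grasp point (between the pads) lies 11 mm behind it; z points along the fingers, y is the direction in which the jaws open and shut (so a half turn about z gives the same grasp; the last joint's range is limited). The gripper opens to 87 mm and grips with 3 to 60 N. Pads are 19 mm wide; open, the fingers measure 117 mm over their backs; the gripper's body (75 mm by 190 mm) begins 51 mm behind the grasp point.
Start: joints at [-74.914, 30.224, 82.088, -0, 67.689, -10.227], TCP at [0.267, -0.565, 0.231] pointing down, gripper open.
Joint ranges: [-176.69, 176.69], [-43.24, 126.21], [12.49, 139.97], [-82, 262], [0, 151.66], [-163.58, 163.58]. Speed limits (degrees/s): [159.86, 159.86, 180, 180, 180, 180].

### API

Orientations are given as a 3x3 rotation matrix whose columns are the frame's x, y, z axes.
In Python, from rig import * gives the robot as it stands. The module is installed in compiled form; this text tells all that it offers.
- The arm moves only by the tool arm_command, never from a script. Its argument "commands" is a list of rows, each an object with "translation": the shift along the tool's x, y, z scaled (see below), a list of three; "dr": the turn, a rotation vector about the tool's x, y, z scaled (see below), a list of three; "jaw": the closure, from 0 (fully open) to 1 (shut). In form: [{"translation": [x, y, z], "dr": [ax, ay, az], "jaw": jaw}, ...]. A call has 1 to 12 rows; each row shifts and turns the commanded pose from where the row before left it, along the tool's axes as they then stand; what a row does not reach is not made up. The controller multiplies each number of a shift by 25 mm and each number of a turn by 6 degrees. A row lasts 1/12 s, in which the tool goes at most 41.7 mm and 7.16 degrees, less where a joint would pass 70% of its speed; a pose out of reach is approached as far as the arm can. A call with a number of a shift or a turn outside -1 to 1 is refused whole. A call with a gripper value outside its range is refused whole. The fingers move at their own pace and stop on an object; the grip force is fixed at half the most. Time passes only in rows, so rows that do not move let the fingers close. It gives the time, the measured TCP pose, the force and the opening at its end, in the units of the state.
- read_state(): the state, without advancing time (a new reading comes with each control period).
- capture(name): name is "scene" or "top"; returns (picture, depth): 480x640x3 uint8, red, green, blue; 480x640 float32, m along the optical axis (not along the pixel's ray), 0 where there is no reading.
- camera_model(name): a dict with "intrinsics" (3x3 intrinsics, pixels), "pose" (4x4, takes a point from camera to world coordinates). Camera axes: x right, y down, z forward; pixel columns grow to the right and rows downward; lengths in m; the calibration is good to about 2 mm. A picture is of the moment at which its call begins. camera_model takes no time and is no camera call.
- hand_in(): hands the job in, once; it reports no verdict.
The state is a dict: "time_s": time; "joint_positions": joint angles; "qvel": joint speeds; "tau": joint torques, N m; "position": TCP position; "tcp_rot": TCP orientation; "force": force on the tool from outside, world axes, zero at the start; "moment": the same for the moment, N m; "opening": opening from 0.0 (shut) to 1.0 (fully open).
Only numpy, scipy, OpenCV 4.12 (cv2) and the standard library are available. Lean on these libraries where they do the work, as an engineer would, in place of code of your own. Each camera call takes 0.05 s, during which the arm holds its last target.

### The job

Two closed tubs of modelling clay look the same from outside, so lift each one and feel its weight: a full tub (over about 450 g) goes on the lowest step of the rack, a part-used one (about 270 to 450 g) on the middle step, and a nearly empty one (under about 270 g) on the top step. Push each tub upright, fully home, into either socket of its step: it meets sprung catches, so press until it snaps past them and stands on the bottom, but do not force it or let it drop. Leave the tumbler, the tape and the brush where they are.

Things in the scene. Friction and masses are not known exactly. Their poses are not given: they have to be found in the camera images.
- tub_a_mid (a point): centre (half-way up) of one clay tub: a closed upright cylinder 64 mm across and 110 mm tall, white with a paper band and a grey ribbed lid (the lid is the top 22 mm, no wider than the tub); the foot tapers 3 mm in and has a groove above it for the catches. It stands on the cardboard sheet. Its mass is anything from 100 g (empty) to 620 g (full) and is not visible. z is up the tub's axis.
- tub_b_mid (a point): centre of the other clay tub, identical in look and size to the first; its mass is drawn independently, so both may belong on the same step. z is up the tub's axis.
- tub_a: the same first tub; origin at the centre of its underside
- tub_b: the same second tub; origin at the centre of its underside
- rack: fixed stepped rack, 215 mm along its x by 252 mm along its y: three grey plastic trays on plywood climb like stairs along its +y, tray tops 48, 80, 112 mm above the table, each 84 mm deep along y, end cheeks 4 mm higher. Two sockets per tray, 105 mm apart along x. Brittle mouldings: over 60 N of tub on rack (all contacts added, side loads too) is forcing it. Origin at the centre of its underside, z up
- low1 (a point): centre of the floor of the lowest step's socket on the rack's -x side: a round well 71 mm across, 38 mm deep, floor 10 mm above the table. Sprung catches on its +y and -y sides hold a tub up from 11 mm above home; 6 to 13 N downward (its own weight included) snaps it past them to stand free on the floor, its centre 55 mm above this point. Axes as the rack's.
- low2 (a point): centre of the floor of the lowest step's socket on the +x side: a round well 71 mm across, 38 mm deep, floor 10 mm above the table. Sprung catches on its +y and -y sides hold a tub up from 11 mm above home; 6 to 13 N downward (its own weight included) snaps it past them to stand free on the floor, its centre 55 mm above this point. Axes as the rack's.
- mid1 (a point): centre of the floor of the middle step's socket on the rack's -x side: a round well 71 mm across, 38 mm deep, floor 42 mm above the table. Sprung catches on its +y and -y sides hold a tub up from 11 mm above home; 6 to 13 N downward (its own weight included) snaps it past them to stand free on the floor, its centre 55 mm above this point. Axes as the rack's.
- mid2 (a point): centre of the floor of the middle step's socket on the +x side: a round well 71 mm across, 38 mm deep, floor 42 mm above the table. Sprung catches on its +y and -y sides hold a tub up from 11 mm above home; 6 to 13 N downward (its own weight included) snaps it past them to stand free on the floor, its centre 55 mm above this point. Axes as the rack's.
- top1 (a point): centre of the floor of the top step's socket on the rack's -x side: a round well 71 mm across, 38 mm deep, floor 74 mm above the table. Sprung catches on its +y and -y sides hold a tub up from 11 mm above home; 6 to 13 N downward (its own weight included) snaps it past them to stand free on the floor, its centre 55 mm above this point. Axes as the rack's.
- top2 (a point): centre of the floor of the top step's socket on the +x side: a round well 71 mm across, 38 mm deep, floor 74 mm above the table. Sprung catches on its +y and -y sides hold a tub up from 11 mm above home; 6 to 13 N downward (its own weight included) snaps it past them to stand free on the floor, its centre 55 mm above this point. Axes as the rack's.
- low_floor: bottom plate of the lowest step's tray, 10 mm thick; its top is the floor of that step's two wells; origin at the centre of its underside, axes as the rack's
- mid_floor: bottom plate of the middle step's tray, 10 mm thick; its top is the floor of that step's two wells; origin at the centre of its underside, axes as the rack's
- top_floor: bottom plate of the top step's tray, 10 mm thick; its top is the floor of that step's two wells; origin at the centre of its underside, axes as the rack's
- sheet: fixed cardboard work sheet 240 x 290 x 4 mm on which the tubs stand; its origin is at the centre of its underside, z up
- tumbler_mid (a point): centre of a grey drinking tumbler 90 mm across, 185 mm tall (straw to 239 mm), standing loose at the side; to be left alone
- tape_mid (a point): centre of a loose roll of tape lying flat, 100 mm across, 24 mm thick, at the other side; to be left alone
- brush: loose paint brush lying on the table beyond the work, about 200 mm long along its x; to be left alone
Things that resemble listed ones, but are neither listed nor needed, are in the scene too. Leave any yellow look-alike of the tub_a alone.

How it is judged (in metres and radians):
At the end, for the whole second after the job is handed in: Each tub upright (4 degrees), at rest, fully home (2 mm, centred within 6 mm) in a socket of the step for its weight (read from its load there): lowest over 450 g, middle 270 to 450 g, top under 270 g; within 35 g of a limit either neighbouring step will do (((horizontal distance between tub_a_mid and low1 below 0.006 m and z of tub_a_mid in the frame of low1 below 0.057 m and contact force between tub_a and rack above 4.07 N) or (horizontal distance between tub_a_mid and low2 below 0.006 m and z of tub_a_mid in the frame of low2 below 0.057 m and contact force between tub_a and rack above 4.07 N) or (horizontal distance between tub_a_mid and mid1 below 0.006 m and z of tub_a_mid in the frame of mid1 below 0.057 m and contact force between tub_a and rack above 2.3 N and contact force between tub_a and mid_floor below 4.76 N) or (horizontal distance between tub_a_mid and mid2 below 0.006 m and z of tub_a_mid in the frame of mid2 below 0.057 m and contact force between tub_a and rack above 2.3 N and contact force between tub_a and mid_floor below 4.76 N) or (horizontal distance between tub_a_mid and top1 below 0.006 m and z of tub_a_mid in the frame of top1 below 0.057 m and contact force between tub_a and top_floor below 3 N) or (horizontal distance between tub_a_mid and top2 below 0.006 m and z of tub_a_mid in the frame of top2 below 0.057 m and contact force between tub_a and top_floor below 3 N)) and angle between each of tub_a_mid, tub_b_mid's own z axis and vertical below 0.07 rad and linear speed of each of tub_a, tub_b below 0.02 m/s and ((horizontal distance between tub_b_mid and low1 below 0.006 m and z of tub_b_mid in the frame of low1 below 0.057 m and contact force between tub_b and rack above 4.07 N) or (horizontal distance between tub_b_mid and low2 below 0.006 m and z of tub_b_mid in the frame of low2 below 0.057 m and contact force between tub_b and rack above 4.07 N) or (horizontal distance between tub_b_mid and mid1 below 0.006 m and z of tub_b_mid in the frame of mid1 below 0.057 m and contact force between tub_b and rack above 2.3 N and contact force between tub_b and mid_floor below 4.76 N) or (horizontal distance between tub_b_mid and mid2 below 0.006 m and z of tub_b_mid in the frame of mid2 below 0.057 m and contact force between tub_b and rack above 2.3 N and contact force between tub_b and mid_floor below 4.76 N) or (horizontal distance between tub_b_mid and top1 below 0.006 m and z of tub_b_mid in the frame of top1 below 0.057 m and contact force between tub_b and top_floor below 3 N) or (horizontal distance between tub_b_mid and top2 below 0.006 m and z of tub_b_mid in the frame of top2 below 0.057 m and contact force between tub_b and top_floor below 3 N))); the robot touches nothing.
It fails at once if a tub is forced or dropped into the rack (over 60 N between tub and rack) (contact force between any of tub_a, tub_b and rack above 60 N).
It fails at once if the tumbler, tape or brush is moved more than 3 cm (distance of any of tumbler_mid, tape_mid, brush from where it was at the start of the episode above 0.03 m).
It also fails if it takes over 72 s, if anything falls off the work surface, if the arm or the gripper's body presses on something with over 40 N, if the wrist force passes 120 N, or if a joint passes its speed limit or range.

## Working session

There is one attempt and no reset: what is moved stays moved. The work goes in short steps, Python scripts to look and compute and a tool call to move; the robot and the scene stay as the last step left them, time stands still between calls to the robot, and variables do not carry over. Pictures are saved under pics/ and viewed, and the job is handed in when it is done.

Besides the shell and the picture viewer there is one more tool, called after "Request:" as name(argument=value, ...), one argument or row to a line, values as JSON. arm_command: Moves the arm, as the interface text tells. Its arguments: {"type":"object","properties":{"commands":{"type":"array"}},"required":["commands"]}

```bash
mkdir -p pics; python3 - <<'E'
from rig import *
import cv2,numpy as np
s=read_state();print(s)
for n in ("scene","top"):
    p,d=capture(n);m=camera_model(n);print(n,m)
    cv2.imwrite(f"pics/{n}0.png",p[:,:,::-1]);np.savez(f"{n}0.npz",p=p,d=d,K=m["intrinsics"],T=m["pose"])
E
```

```text
{'time_s': 0.0, 'joint_positions': array([-7.49175114e+01,  3.02803161e+01,  8.21575302e+01, -1.94863422e-03,
        6.76876282e+01, -1.02277525e+01]), 'qvel': array([ 0.2026682 , -0.00282017,  0.00148784,  0.05903925,  0.10170791,
       -0.00426652]), 'tau': array([-4.83154508e-04, -4.40045643e+01, -1.76588076e+01,  6.35617808e-02,
        5.83251624e-02, -1.68068264e-04]), 'position': array([ 0.26702238, -0.56428938,  0.22955078]), 'tcp_rot': array([[ 9.04000721e-01,  4.27530508e-01, -6.00223245e-04],
       [ 4.27530780e-01, -9.03998338e-01,  2.10631579e-03],
       [ 3.57913443e-04, -2.16072490e-03, -9.99997602e-01]]), 'force': array([ 0.01332271, -1.17999228,  0.10759041]), 'moment': array([ 0.00557028,  0.02375741, -0.01475308]), 'opening': 0.9992842522553972}
scene {'intrinsics': array([[470.88124576,   0.        , 324.37822938],
       [  0.        , 470.88124576, 237.17435026],
       [  0.        ,   0.        ,   1.        ]]), 'pose': array([[-0.73615624,  0.33750344, -0.58665614,  1.1494778 ],
       [ 0.67680556,  0.36342062, -0.64020284,  0.63743385],
       [-0.00286772, -0.86834145, -0.49595856,  0.59974785],
       [ 0.        ,  0.        ,  0.        ,  1.        ]])}
top {'intrinsics': array([[476.45206549,   0.        , 320.69473822],
       [  0.        , 476.45206549, 229.72136083],
       [  0.        ,   0.        ,   1.        ]]), 'pose': array([[-0.02742071, -0.99368123,  0.10883802,  0.47439193],
       [-0.99945478,  0.02925629,  0.01530408, -0.00313401],
       [-0.01839157, -0.10835903, -0.99394168,  1.07444248],
       [ 0.        ,  0.        ,  0.        ,  1.        ]])}
```

View pics/scene0.png

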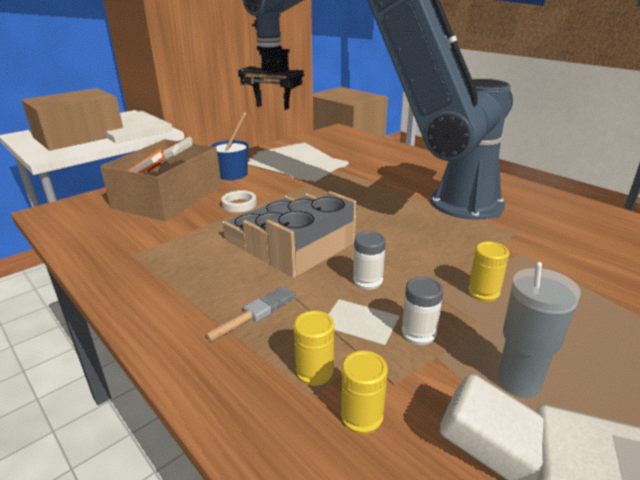

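View pics/top0.png

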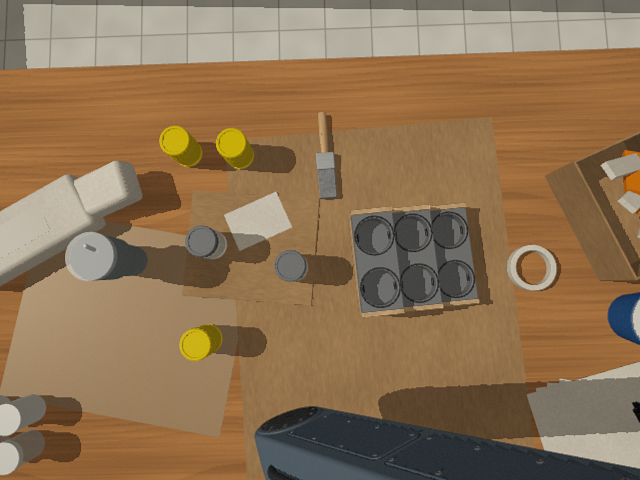

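The top view shows two white tubs with grey lids at (292,266) and (205,242). Three yellow ones, at (180,145), (235,148) and (200,343), are look-alikes, and the tall grey object at (92,257) is the tumbler. The rack is at (415,258). I'll measure all of these now.

```bash
cat > h.py <<'E'
import numpy as np,cv2
def load(n):
    z=np.load(n+".npz");return z["p"],z["d"],z["K"],z["T"]
def pts(d,K,T):
    v,u=np.mgrid[:480,:640]
    P=np.stack([(u-K[0,2])/K[0,0]*d,(v-K[1,2])/K[1,1]*d,d],-1)
    return P@T[:3,:3].T+T[:3,3]
def ray(u,v,K,T,z):
    r=T[:3,:3]@np.array([(u-K[0,2])/K[0,0],(v-K[1,2])/K[1,1],1.]);c=T[:3,3]
    return c+r*(z-c[2])/r[2]
def circ(xy):
    A=np.c_[2*xy,np.ones(len(xy))];s=np.linalg.lstsq(A,(xy**2).sum(1),rcond=None)[0]
    return s[:2],np.sqrt(s[2]+s[0]**2+s[1]**2)
E
python3 - <<'E'
from h import *
for n in ("top0","scene0"):
    p,d,K,T=load(n);P=pts(d,K,T);ok=d>0
    cs={"top0":{"A":(292,266),"B":(205,242)},"scene0":{"A":(370,242),"B":(423,290)}}[n]
    for k,(u,v) in cs.items():
        m=np.zeros((480,640),bool);m[v-30:v+30,u-30:u+30]=1
        m&=ok&(abs(P[...,2]-.114)<.006)
        mm=m.astype(np.uint8);c,_=cv2.findContours(mm,0,cv2.CHAIN_APPROX_NONE);c=max(c,key=cv2.contourArea)
        e=cv2.fitEllipse(c)
        R=np.array([ray(a,b,K,T,.114) for a,b in c[:,0]])[:,:2]
        print(n,k,m.sum(),"zmed",np.median(P[m][:,2]),"ell",e,"ctr",ray(*e[0],K,T,.114),"circ",circ(R))
    # table
    if n=="top0":
        reg=np.zeros((480,640),bool);reg[195:325,340:490]=1;reg&=ok
        h,b=np.histogram(P[reg][:,2],bins=np.arange(-.01,.13,.004));print(list(zip(b.round(3),h)))
        for z in (.112,.080,.048):
            m=reg&(abs(P[...,2]-z)<.003);q=P[m];print(z,m.sum(),q.min(0),q.max(0),np.median(q,0))
        for q in [(300,390),(520,250),(540,150)]: print(P[q[1],q[0]])
    im=cv2.resize(p[190:330,170:500] if n=="top0" else p[180:350,220:460],None,fx=2.4 if n=="top0" else 3,fy=2.4 if n=="top0" else 3,interpolation=cv2.INTER_CUBIC)
    cv2.imwrite(f"pics/{n}crop.png",im[:,:,::-1])
E
```

```text
top0 A 801 zmed 0.11345943052767993 ell ((289.5009765625, 265.15643310546875), (30.979631423950195, 31.28175163269043), 93.62039947509766) ctr [0.50964132 0.07643788 0.114     ] circ (array([0.50975155, 0.07645657]), np.float64(0.03131883553024371))
top0 B 788 zmed 0.11374540286847895 ell ((200.4730987548828, 240.62106323242188), (30.475473403930664, 31.33852767944336), 47.81754684448242) ctr [0.56447736 0.25655544 0.114     ] circ (array([0.56458895, 0.25657109]), np.float64(0.03151042551742913))
[(np.float64(-0.01), np.int64(0)), (np.float64(-0.006), np.int64(238)), (np.float64(-0.002), np.int64(3951)), (np.float64(0.002), np.int64(2872)), (np.float64(0.006), np.int64(497)), (np.float64(0.01), np.int64(880)), (np.float64(0.014), np.int64(135)), (np.float64(0.018), np.int64(31)), (np.float64(0.022), np.int64(46)), (np.float64(0.026), np.int64(70)), (np.float64(0.03), np.int64(50)), (np.float64(0.034), np.int64(61)), (np.float64(0.038), np.int64(474)), (np.float64(0.042), np.int64(1179)), (np.float64(0.046), np.int64(1096)), (np.float64(0.05), np.int64(765)), (np.float64(0.054), np.i
[... 908 characters left out ...]
38] [ 0.63427634 -0.0494235   0.0509979 ] [ 0.52610979 -0.26622057  0.04838565]
[ 0.2399308   0.06854642 -0.00205532]
[ 0.53178109 -0.42154117  0.02591094]
[ 0.76002577 -0.49242076  0.00335073]
scene0 A 430 zmed 0.11258045687569337 ell ((369.7286682128906, 239.8437042236328), (16.300840377807617, 31.139680862426758), 92.60844421386719) ctr [0.51399535 0.08209129 0.114     ] circ (array([0.51331729, 0.08133428]), np.float64(0.0328728016764916))
scene0 B 679 zmed 0.11268024215813427 ell ((424.1563720703125, 288.156005859375), (22.15643310546875, 36.81511306762695), 97.77507781982422) ctr [0.56871251 0.26119046 0.114     ] circ (array([0.5678906 , 0.26035074]), np.float64(0.032633926484901155))
```

View pics/top0crop.png

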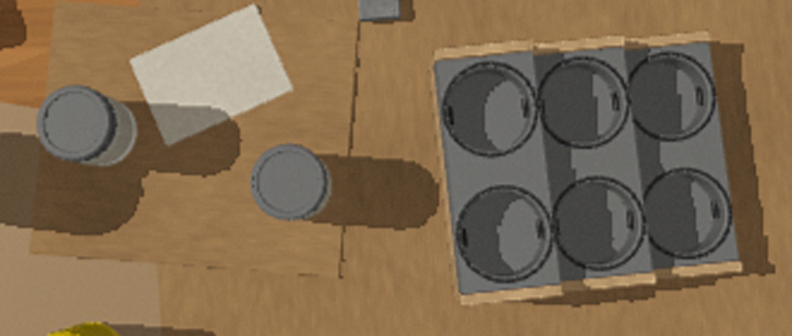

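View pics/scene0crop.png

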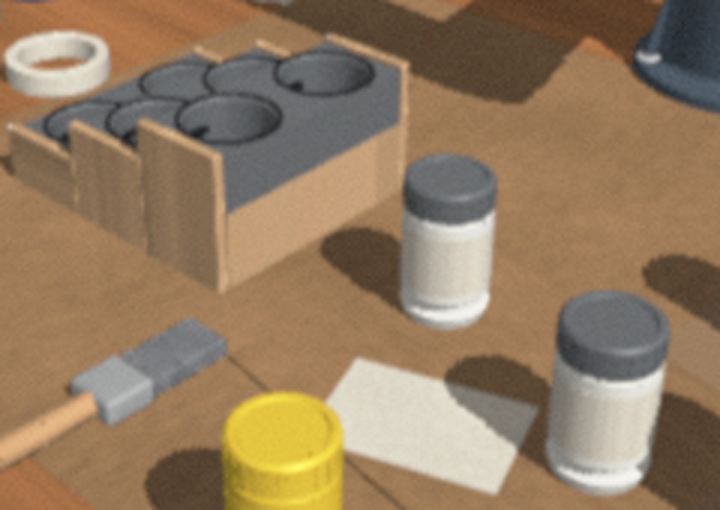

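```bash
cat > wells.py <<'E'
from h import *
from scipy.spatial.transform import Rotation
from scipy.optimize import least_squares
loc=np.array([[sx*.0525,sy,z] for sy,z in ((-.084,.048),(0,.080),(.084,.112)) for sx in (-1,1)])
names=["low1","low2","mid1","mid2","top1","top2"]
def fit(n,g=(0.518,-0.184,np.deg2rad(3))):
    p,d,K,T=load(n);P=pts(d,K,T)
    for it in range(3):
        c,s=np.cos(g[2]),np.sin(g[2]);W=loc[:,:2]@np.array([[c,s],[-s,c]])+g[:2]
        out=[]
        for w,l in zip(W,loc):
            # intersect every pixel ray with tray plane
            C=T[:3,3];D=P-C;t=(l[2]-C[2])/D[...,2];X=C+D*t[...,None]
            r=np.hypot(X[...,0]-w[0],X[...,1]-w[1])
            m=((r<.045)&(P[...,2]<l[2]-.006)&(d>0)&(r<.0415)).astype(np.uint8)
            m=cv2.morphologyEx(m,cv2.MORPH_OPEN,np.ones((3,3)))
            cs,_=cv2.findContours(m,0,cv2.CHAIN_APPROX_NONE)
            k=max(cs,key=cv2.contourArea)
            R=np.array([X[b,a,:2] for a,b in k[:,0]]);out.append(circ(R))
        ctr=np.array([o[0] for o in out])
        def res(g):
            c,s=np.cos(g[2]),np.sin(g[2]);return (loc[:,:2]@np.array([[c,s],[-s,c]])+g[:2]-ctr).ravel()
        f=least_squares(res,g,loss="soft_l1",f_scale=.002);g=f.x
    return g,ctr,[o[1] for o in out],res(g).reshape(-1,2)
if __name__=="__main__":
    np.set_printoptions(precision=4,suppress=True)
    for n in ("top0","scene0"):
        g,c,r,e=fit(n);print(n,g,np.rad2deg(g[2]));print(np.c_[c,r,e])
E
python3 wells.py
```

```text
top0 [ 0.5199 -0.1823  0.077 ] 4.4126077930707694
[[ 0.4743 -0.2697  0.0337 -0.0002 -0.0004]
 [ 0.5786 -0.2618  0.0338  0.0002 -0.0002]
 [ 0.4678 -0.1863  0.0338 -0.0001 -0.0001]
 [ 0.5723 -0.1785  0.0337  0.      0.0002]
 [ 0.4613 -0.1028  0.034  -0.0002  0.0002]
 [ 0.5655 -0.0949  0.0339  0.0003  0.0003]]
scene0 [ 0.5298 -0.1899  0.1476] 8.457919864963925
[[ 0.4854 -0.2854  0.0115  0.0048  0.0047]
 [ 0.6063 -0.2672  0.0102 -0.0123  0.0019]
 [ 0.4785 -0.1985  0.0147 -0.0007  0.0009]
 [ 0.5811 -0.1821  0.021   0.0006 -0.0001]
 [ 0.4658 -0.1005  0.0271 -0.0004 -0.014 ]
 [ 0.5687 -0.0907  0.0293  0.0007 -0.0084]]wells.py:13: RuntimeWarning: divide by zero encountered in divide
  C=T[:3,3];D=P-C;t=(l[2]-C[2])/D[...,2];X=C+D*t[...,None]
wells.py:13: RuntimeWarning: invalid value encountered in multiply
  C=T[:3,3];D=P-C;t=(l[2]-C[2])/D[...,2];X=C+D*t[...,None]
```

Both tubs and all six wells agree with the stated heights and sizes. The tubs measure about 63 mm across with tops at 0.1135 m, and the well-grid fit residual is 0.3 mm with a rack yaw of 4.4°. The top step is on the +y side, facing the tubs. I'll move clear of the pot first, then turn so the jaws lie along rack x.

Request:
arm_command(
  commands=[
    {"translation": [0.6,-1,0],"dr": [0,0,0],"jaw": 0},
    {"translation": [0.6,-1,0],"dr": [0,0,0],"jaw": 0},
    {"translation": [0.6,-1,0],"dr": [0,0,0],"jaw": 0},
    {"translation": [0.6,-1,0],"dr": [0,0,0],"jaw": 0},
    {"translation": [0.6,-1,0],"dr": [0,0,0],"jaw": 0},
    {"translation": [0.6,-1,0],"dr": [0,0,0],"jaw": 0},
    {"translation": [0.6,-1,0],"dr": [0,0,0],"jaw": 0},
    {"translation": [0.6,-1,0],"dr": [0,0,0],"jaw": 0},
  ],
)

```text
time_s: 0.77
position: [0.29, -0.3312, 0.2303]
tcp_rot: [[0.904, 0.427, -0.0], [0.427, -0.904, 0.001], [0.0, -0.001, -1.0]]
force: [1.0, 0.3, 0.7]
opening: 1.001
```

Request:
arm_command(
  commands=[
    {"translation": [0,0,0],"dr": [0,0,-0.96],"jaw": 0},
    {"translation": [0,0,0],"dr": [0,0,-0.96],"jaw": 0},
    {"translation": [0,0,0],"dr": [0,0,-0.96],"jaw": 0},
    {"translation": [0,0,0],"dr": [0,0,-0.96],"jaw": 0},
    {"translation": [0,0,0],"dr": [0,0,-0.96],"jaw": 0},
    {"translation": [0,0,0],"dr": [0,0,-0.96],"jaw": 0},
    {"translation": [0,0,0],"dr": [0,0,-0.96],"jaw": 0},
    {"translation": [0,0,0],"dr": [0,0,-0.96],"jaw": 0},
    {"translation": [0,0,0],"dr": [0,0,-0.96],"jaw": 0},
    {"translation": [0,0,0],"dr": [0,0,-0.96],"jaw": 0},
    {"translation": [0,0,0],"dr": [0,0,-0.96],"jaw": 0},
    {"translation": [0,0,0],"dr": [0,0,-0.96],"jaw": 0},
  ],
)

```text
time_s: 1.77
position: [0.29, -0.3325, 0.2303]
tcp_rot: [[-0.082, 0.997, -0.0], [0.997, 0.082, 0.001], [0.001, -0.0, -1.0]]
force: [0.3, 0.4, -0.8]
opening: 0.998
```

```bash
cat > mv.py <<'E'
import sys,numpy as np
from rig import *
s=read_state();R=s["tcp_rot"];np.set_printoptions(precision=4,suppress=True)
print(s["time_s"],"pos",s["position"],"F",s["force"],"open",round(s["opening"],3));print(R, "yaw_y",np.rad2deg(np.arctan2(R[1,1],R[0,1])))
if len(sys.argv)>3:
    t=np.array([float(a) for a in sys.argv[1:4]]);print("units of 25mm, total:",R.T@(t-s["position"])/.025)
E
python3 mv.py 0.511 0.079 0.22
```

```text
1.7667 pos [ 0.29   -0.3325  0.2303] F [ 0.2725  0.3781 -0.8031] open 0.998
[[-0.0822  0.9966 -0.0004]
 [ 0.9966  0.0822  0.0007]
 [ 0.0008 -0.0003 -1.    ]] yaw_y 4.717225937696618
units of 25mm, total: [15.6782 10.1622  0.4205]
```

Request:
arm_command(
  commands=[
    {"translation": [1,0.85,0],"dr": [0,0,0],"jaw": 0},
    {"translation": [1,0.85,0],"dr": [0,0,0],"jaw": 0},
    {"translation": [1,0.85,0],"dr": [0,0,0],"jaw": 0},
    {"translation": [1,0.85,0],"dr": [0,0,0],"jaw": 0},
    {"translation": [1,0.85,0],"dr": [0,0,0],"jaw": 0},
    {"translation": [1,0.85,0],"dr": [0,0,0],"jaw": 0},
    {"translation": [1,0.85,0],"dr": [0,0,0],"jaw": 0},
    {"translation": [1,0.85,0],"dr": [0,0,0],"jaw": 0},
    {"translation": [1,0.85,0],"dr": [0,0,0],"jaw": 0},
    {"translation": [1,0.85,0],"dr": [0,0,0],"jaw": 0},
    {"translation": [1,0.85,0],"dr": [0,0,0],"jaw": 0},
    {"translation": [1,0.85,0],"dr": [0,0,0],"jaw": 0},
  ],
)

```text
time_s: 2.77
position: [0.5217, -0.0124, 0.2303]
tcp_rot: [[-0.078, 0.997, -0.001], [0.997, 0.078, 0.0], [0.0, -0.001, -1.0]]
force: [-0.3, -0.0, 0.2]
opening: 0.997
```

Request:
arm_command(
  commands=[
    {"translation": [0.92,0,0],"dr": [0,0,0],"jaw": 0},
    {"translation": [0.92,0,0],"dr": [0,0,0],"jaw": 0},
    {"translation": [0.92,0,0],"dr": [0,0,0],"jaw": 0},
    {"translation": [0.92,0,0.9],"dr": [0,0,0],"jaw": 0},
    {"translation": [0,0,0.9],"dr": [0,0,0],"jaw": 0},
    {"translation": [0,0,0.9],"dr": [0,0,0],"jaw": 0},
    {"translation": [0,0,0.9],"dr": [0,0,0],"jaw": 0},
    {"translation": [0,0,0],"dr": [0,0,0],"jaw": 0},
  ],
)

```text
time_s: 3.43
position: [0.5108, 0.0781, 0.1368]
tcp_rot: [[-0.078, 0.997, -0.009], [0.997, 0.078, 0.001], [0.001, -0.009, -1.0]]
force: [-0.9, 0.9, -0.1]
opening: 1.002
```

```bash
cat > snap.py <<'E'
import sys,cv2,numpy as np
from rig import *
t=sys.argv[1]
for n in sys.argv[2:]:
    p,d=capture(n);m=camera_model(n)
    cv2.imwrite(f"pics/{n}{t}.png",p[:,:,::-1]);np.savez(f"{n}{t}.npz",p=p,d=d,K=m["intrinsics"],T=m["pose"])
E
python3 snap.py 1 scene top; python3 mv.py 0.511 0.079 0.078
python3 -c "
import cv2,numpy as np
a=cv2.imread('pics/scene1.png')[130:330,280:480];b=cv2.imread('pics/top1.png')[180:380,190:390]
cv2.imwrite('pics/c1.png',cv2.resize(np.hstack([a,b]),None,fx=2,fy=2,interpolation=2))"
```

```text
3.5333 pos [0.5136 0.0777 0.14  ] F [ 0.2613 -0.1596 -0.1982] open 0.998
[[-0.0773  0.997  -0.0025]
 [ 0.997   0.0774  0.0002]
 [ 0.0004 -0.0024 -1.    ]] yaw_y 4.436300527877774
units of 25mm, total: [ 0.0574 -0.0919  2.4801]
```

View pics/c1.png

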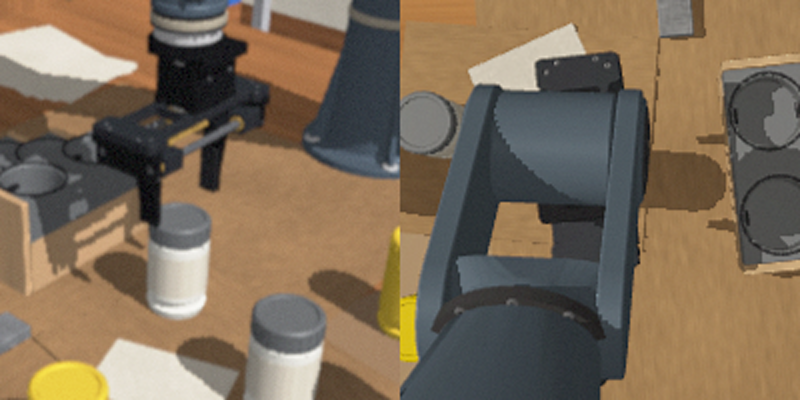

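The picture shows the fingers straddling tub A: fingertips at crop (150,222) and (212,188), lid centre at (181,222). I'll take a force baseline here, then descend and grasp.

```bash
cat > wt.py <<'E'
import sys,numpy as np
from rig import *
F=[];tau=[];P=[]
for i in range(int(sys.argv[1])):
    capture("top");s=read_state();F.append(s["force"]);tau.append(s["tau"]);P.append(s["position"])
F=np.array(F);print(s["time_s"],"F",F.mean(0).round(3),"sd",F.std(0).round(3),"tau",np.mean(tau,0).round(3),"pos",np.mean(P,0).round(4),"J",s["joint_positions"].round(2))
E
python3 wt.py 16
```

```text
4.3333 F [ 0.131  0.067 -0.083] sd [0.627 0.592 0.351] tau [ 9.0000e-03 -3.7759e+01 -1.1915e+01  5.3000e-02  5.1000e-02 -0.0000e+00] pos [0.5146 0.0776 0.1412] J [ -3.73  29.82 102.04   0.    48.15  -8.17]
```

Request:
arm_command(
  commands=[
    {"translation": [0,0,0.8],"dr": [0,0,0],"jaw": 0},
    {"translation": [0,0,0.8],"dr": [0,0,0],"jaw": 0},
    {"translation": [0,0,0.8],"dr": [0,0,0],"jaw": 0},
    {"translation": [0,0,0],"dr": [0,0,0],"jaw": 0.3},
    {"translation": [0,0,0],"dr": [0,0,0],"jaw": 0.6},
    {"translation": [0,0,0],"dr": [0,0,0],"jaw": 1},
    {"translation": [0,0,0],"dr": [0,0,0],"jaw": 1},
    {"translation": [0,0,0],"dr": [0,0,0],"jaw": 1},
    {"translation": [0,0,0],"dr": [0,0,0],"jaw": 1},
  ],
)

```text
time_s: 5.08
position: [0.5147, 0.0777, 0.0815]
tcp_rot: [[-0.077, 0.997, 0.002], [0.997, 0.077, -0.0], [-0.0, 0.002, -1.0]]
force: [-0.4, 0.3, 0.9]
opening: 0.735
```

```bash
python3 mv.py
```

```text
5.0833 pos [0.5147 0.0777 0.0815] F [-0.4337  0.2762  0.8555] open 0.735
[[-0.0773  0.997   0.0019]
 [ 0.997   0.0773 -0.0001]
 [-0.0002  0.0019 -1.    ]] yaw_y 4.435631209231592
```

Gripped: the opening is 0.735 × 87 = 64 mm. I'll lift it to the baseline pose and weigh it there.

Request:
arm_command(
  commands=[
    {"translation": [0,0,-0.6],"dr": [0,0,0],"jaw": 1},
    {"translation": [0,0,-0.6],"dr": [0,0,0],"jaw": 1},
    {"translation": [0,0,-0.6],"dr": [0,0,0],"jaw": 1},
    {"translation": [0,0,-0.6],"dr": [0,0,0],"jaw": 1},
    {"translation": [0,0,0],"dr": [0,0,0],"jaw": 1},
    {"translation": [0,0,0],"dr": [0,0,0],"jaw": 1},
    {"translation": [0,0,0],"dr": [0,0,0],"jaw": 1},
  ],
)

```text
time_s: 5.67
position: [0.5138, 0.0777, 0.1402]
tcp_rot: [[-0.077, 0.997, -0.001], [0.997, 0.077, 0.0], [0.0, -0.0, -1.0]]
force: [-0.1, 0.5, -1.5]
opening: 0.738
```

```bash
python3 wt.py 24; python3 snap.py 2 scene
python3 -c "
import cv2
cv2.imwrite('pics/c2.png',cv2.resize(cv2.imread('pics/scene2.png')[100:350,250:500],None,fx=2.2,fy=2.2))"
```

```text
6.8667 F [ 0.035 -0.136 -1.616] sd [0.464 0.605 0.538] tau [ 2.0000e-03 -3.8705e+01 -1.2251e+01  5.2000e-02  5.1000e-02 -0.0000e+00] pos [0.514  0.0777 0.1403] J [ -3.73  29.81 102.04  -0.    48.15  -8.17]
```

View pics/c2.png

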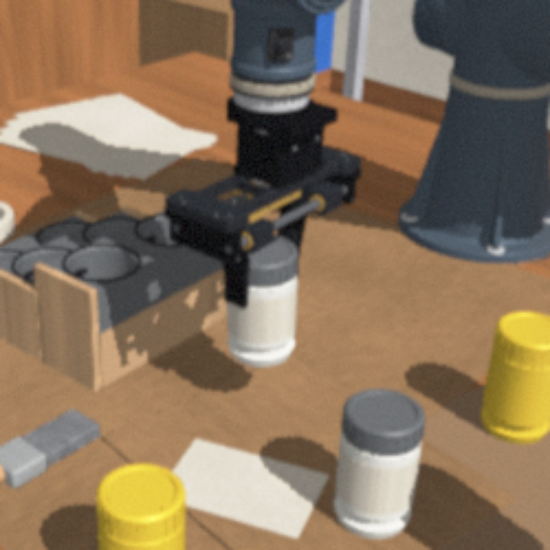

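Tub A weighs 1.53 N, about 156 g, so it goes on the top step. Next I'll check the camera-to-arm offset with the held tub, fitting a circle of the known radius to its visible side points.

```bash
cat > cyl.py <<'E'
from h import *
from scipy.optimize import least_squares
def cyl(n,g,zlo,zhi,r=.032):
    p,d,K,T=load(n);P=pts(d,K,T);v=P.reshape(-1,3);m=(d.ravel()>0)&(np.hypot(v[:,0]-g[0],v[:,1]-g[1])<.042)&(v[:,2]>zlo)&(v[:,2]<zhi)
    hsv=cv2.cvtColor(p,cv2.COLOR_RGB2HSV).reshape(-1,3);m&=(hsv[:,1]<70)&(hsv[:,2]>110)
    q=v[m][:,:2]
    f=least_squares(lambda c:np.hypot(q[:,0]-c[0],q[:,1]-c[1])-r,g,loss="soft_l1",f_scale=.001)
    return f.x,m.sum(),np.median(abs(f.fun))
if __name__=="__main__":
    print("A0",cyl("scene0",(.513,.08),.03,.085));print("A0 topcam",cyl("top0",(.513,.08),.03,.085))
    print("B0",cyl("scene0",(.566,.259),.03,.085));print("B0 topcam",cyl("top0",(.566,.259),.03,.085))
    print("A2",cyl("scene2",(.514,.08),.09,.14))
E
python3 cyl.py
```

```text
A0 (array([0.50837044, 0.07700324]), np.int64(669), np.float64(0.0007324883215024391))
A0 topcam (array([0.5098217 , 0.07640354]), np.int64(7), np.float64(3.729805234455735e-05))
B0 (array([0.56354507, 0.25776637]), np.int64(859), np.float64(0.0005957406610329133))
B0 topcam (array([0.56490671, 0.25752205]), np.int64(36), np.float64(0.00028630292707714985))
A2 (array([0.5123274 , 0.07744398]), np.int64(590), np.float64(0.0008066856787407942))
```

Scene and top cameras now agree within 1.5 mm, and the arm frame agrees within about 1 mm. Tub A goes to top2 at about (0.566, −0.094).

```bash
python3 mv.py 0.566 -0.094 0.215
```

```text
6.9167 pos [0.5142 0.0777 0.1406] F [-0.8205  0.2699 -1.9173] open 0.74
[[-0.0773  0.997   0.    ]
 [ 0.997   0.0773 -0.    ]
 [-0.      0.     -1.    ]] yaw_y 4.435080339323715
units of 25mm, total: [-7.0076  1.5364 -2.9774]
```

Request:
arm_command(
  commands=[
    {"translation": [0,0,-1],"dr": [0,0,0],"jaw": 1},
    {"translation": [0,0,-1],"dr": [0,0,0],"jaw": 1},
    {"translation": [-0.7,0,-0.98],"dr": [0,0,0],"jaw": 1},
    {"translation": [-0.9,0.22,0],"dr": [0,0,0],"jaw": 1},
    {"translation": [-0.9,0.22,0],"dr": [0,0,0],"jaw": 1},
    {"translation": [-0.9,0.22,0],"dr": [0,0,0],"jaw": 1},
    {"translation": [-0.9,0.22,0],"dr": [0,0,0],"jaw": 1},
    {"translation": [-0.9,0.22,0],"dr": [0,0,0],"jaw": 1},
    {"translation": [-0.9,0.22,0],"dr": [0,0,0],"jaw": 1},
    {"translation": [-0.91,0.22,0],"dr": [0,0,0],"jaw": 1},
    {"translation": [0,0,0],"dr": [0,0,0],"jaw": 1},
    {"translation": [0,0,0],"dr": [0,0,0],"jaw": 1},
  ],
)

```text
time_s: 7.92
position: [0.5662, -0.0952, 0.2148]
tcp_rot: [[-0.075, 0.997, -0.0], [0.997, 0.075, 0.0], [0.0, -0.0, -1.0]]
force: [0.7, 0.2, -2.7]
opening: 0.741
```

```bash
python3 snap.py 3 scene;python3 wt.py 6; python3 mv.py 0.566 -0.094 0.19
python3 - <<'E'
from cyl import *
print(cyl("scene3",(.566,-.094),.155,.21))
import cv2
cv2.imwrite('pics/c3.png',cv2.resize(cv2.imread('pics/scene3.png')[100:300,180:400],None,fx=3,fy=3))
E
```

```text
8.2667 F [-0.235 -0.051 -1.497] sd [0.334 0.499 0.326] tau [-3.0200e-01 -4.0891e+01 -1.6733e+01  3.2000e-02  5.8000e-02  1.0000e-03] pos [ 0.5655 -0.0931  0.2149] J [-2.051e+01  2.731e+01  9.057e+01  1.000e-02  6.213e+01 -2.502e+01]
8.2667 pos [ 0.5658 -0.0931  0.2151] F [ 0.2449 -0.432  -1.8901] open 0.732
[[-0.0785  0.9969 -0.0002]
 [ 0.9969  0.0785  0.0002]
 [ 0.0002 -0.0002 -1.    ]] yaw_y 4.5027313225614884
units of 25mm, total: [-0.0351  0.0048  1.0048]
(array([ 0.56454926, -0.09561924]), np.int64(620), np.float64(0.000836246427431955))
```

View pics/c3.png

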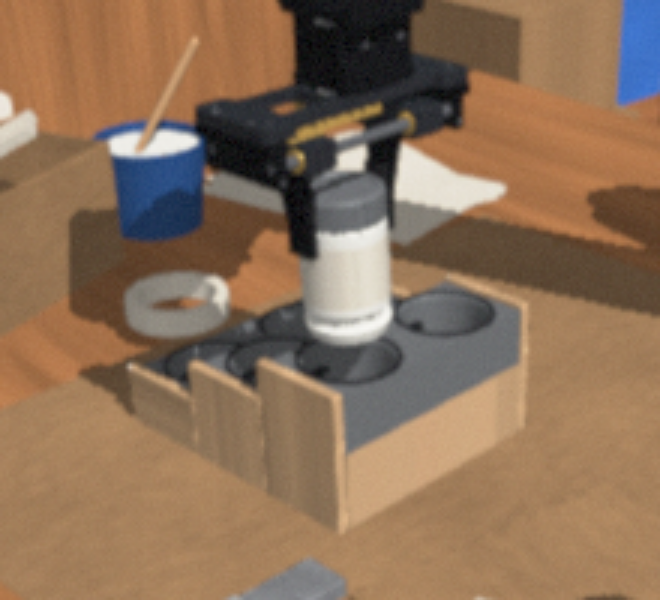

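The picture shows tub A hanging over the near top socket (crop 350,355). The measured position is within 1.5 mm of the well axis. I'll lower it towards the catches.

Request:
arm_command(
  commands=[
    {"translation": [0,0,0.4],"dr": [0,0,0],"jaw": 1},
    {"translation": [0,0,0.4],"dr": [0,0,0],"jaw": 1},
    {"translation": [0,0,0.3],"dr": [0,0,0],"jaw": 1},
    {"translation": [0,0,0.3],"dr": [0,0,0],"jaw": 1},
  ],
)

```text
time_s: 8.6
position: [0.5654, -0.0937, 0.1785]
tcp_rot: [[-0.077, 0.997, -0.002], [0.997, 0.077, 0.001], [0.001, -0.002, -1.0]]
force: [0.3, 0.2, -1.7]
opening: 0.737
```

Request:
arm_command(
  commands=[
    {"translation": [0,0,0.2],"dr": [0,0,0],"jaw": 1},
    {"translation": [0,0,0.2],"dr": [0,0,0],"jaw": 1},
    {"translation": [0,0,0.1],"dr": [0,0,0],"jaw": 1},
  ],
)

```text
time_s: 8.85
position: [0.5657, -0.094, 0.1665]
tcp_rot: [[-0.077, 0.997, -0.001], [0.997, 0.077, 0.001], [0.001, -0.001, -1.0]]
force: [-0.3, 0.0, -1.5]
opening: 0.74
```

```bash
python3 wt.py 3
```

```text
9.0 F [ 0.135  0.061 -1.365] sd [0.427 0.389 0.303] tau [ 3.0000e-03 -4.2166e+01 -1.4862e+01  4.4000e-02  3.8000e-02  0.0000e+00] pos [ 0.5659 -0.094   0.1669] J [-20.59  30.93  93.08   0.    55.99 -25.02]
```

Request:
arm_command(
  commands=[
    {"translation": [0,0,0.1],"dr": [0,0,0],"jaw": 1},
    {"translation": [0,0,0.1],"dr": [0,0,0],"jaw": 1},
  ],
)

```text
time_s: 9.17
position: [0.5665, -0.0943, 0.163]
tcp_rot: [[-0.077, 0.997, 0.001], [0.997, 0.077, -0.001], [-0.001, 0.001, -1.0]]
force: [0.4, -1.0, -0.3]
opening: 0.74
```

Request:
arm_command(
  commands=[
    {"translation": [0,0,0.08],"dr": [0,0,0],"jaw": 1},
    {"translation": [0,0,0],"dr": [0,0,0],"jaw": 1},
  ],
)

```text
time_s: 9.33
position: [0.5661, -0.0941, 0.1603]
tcp_rot: [[-0.077, 0.997, 0.0], [0.997, 0.077, -0.0], [-0.0, 0.0, -1.0]]
force: [0.6, -1.3, -1.2]
opening: 0.736
```

Request:
arm_command(
  commands=[
    {"translation": [0,0,0.08],"dr": [0,0,0],"jaw": 1},
    {"translation": [0,0,0],"dr": [0,0,0],"jaw": 1},
  ],
)

```text
time_s: 9.5
position: [0.5664, -0.0942, 0.1586]
tcp_rot: [[-0.077, 0.997, 0.001], [0.997, 0.077, -0.0], [-0.0, 0.001, -1.0]]
force: [0.6, -0.5, -1.9]
opening: 0.738
```

Request:
arm_command(
  commands=[
    {"translation": [0,0,0.08],"dr": [0,0,0],"jaw": 1},
    {"translation": [0,0,0],"dr": [0,0,0],"jaw": 1},
  ],
)

```text
time_s: 9.67
position: [0.5667, -0.0942, 0.1568]
tcp_rot: [[-0.077, 0.997, 0.002], [0.997, 0.077, -0.0], [-0.0, 0.002, -1.0]]
force: [0.8, -0.4, -1.4]
opening: 0.737
```

Request:
arm_command(
  commands=[
    {"translation": [0,0,0.08],"dr": [0,0,0],"jaw": 1},
    {"translation": [0,0,0],"dr": [0,0,0],"jaw": 1},
  ],
)

```text
time_s: 9.83
position: [0.5661, -0.0941, 0.154]
tcp_rot: [[-0.077, 0.997, 0.0], [0.997, 0.077, 0.0], [0.0, 0.0, -1.0]]
force: [1.8, -1.0, -4.1]
opening: 0.736
```

Request:
arm_command(
  commands=[
    {"translation": [0,0,0.08],"dr": [0,0,0],"jaw": 1},
    {"translation": [0,0,0],"dr": [0,0,0],"jaw": 1},
  ],
)

```text
time_s: 10.0
position: [0.5651, -0.0937, 0.1517]
tcp_rot: [[-0.077, 0.997, -0.003], [0.997, 0.077, 0.001], [0.001, -0.002, -1.0]]
force: [0.4, 0.1, -1.9]
opening: 0.737
```

```bash
python3 snap.py 4 scene;python3 wt.py 5
python3 - <<'E'
from cyl import *
print(cyl("scene4",(.566,-.094),.13,.15))
import cv2
cv2.imwrite('pics/c4.png',cv2.resize(cv2.imread('pics/scene4.png')[130:280,200:380],None,fx=4,fy=4))
E
```

```text
10.3 F [-0.292  0.268 -2.04 ] sd [0.414 0.522 0.311] tau [ 6.2000e-02 -4.2790e+01 -1.4468e+01  1.0000e-01  6.0000e-03  4.0000e-03] pos [ 0.5655 -0.0939  0.1522] J [-2.059e+01  3.214e+01  9.381e+01 -1.000e-02  5.411e+01 -2.502e+01]
(array([ 0.56389809, -0.09415028]), np.int64(203), np.float64(0.0008935657889449014))
```

View pics/c4.png

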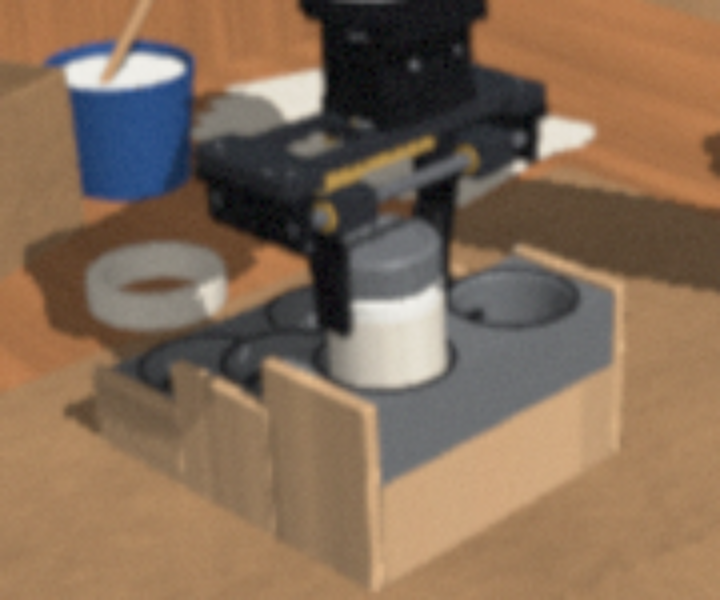

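Tub A is in the well, with no upward load at z = 0.152, so it seems to be past the catches. I'll continue gently until it touches the floor.

Request:
arm_command(
  commands=[
    {"translation": [0,0,0.05],"dr": [0,0,0],"jaw": 1},
    {"translation": [0,0,0],"dr": [0,0,0],"jaw": 1},
  ],
)

```text
time_s: 10.47
position: [0.5661, -0.0941, 0.1515]
tcp_rot: [[-0.077, 0.997, 0.0], [0.997, 0.077, -0.0], [-0.0, 0.0, -1.0]]
force: [-0.5, -0.8, -0.8]
opening: 0.736
```

Request:
arm_command(
  commands=[
    {"translation": [0,0,0.04],"dr": [0,0,0],"jaw": 1},
    {"translation": [0,0,0],"dr": [0,0,0],"jaw": 1},
  ],
)

```text
time_s: 10.63
position: [0.566, -0.0943, 0.1512]
tcp_rot: [[-0.078, 0.997, -0.0], [0.997, 0.078, -0.001], [-0.001, -0.0, -1.0]]
force: [-2.5, -0.2, 4.7]
opening: 0.734
```

```bash
python3 wt.py 4
```

```text
10.8333 F [-2.89   0.1    5.197] sd [0.34  0.32  0.487] tau [ 4.1600e-01 -3.8915e+01 -1.3935e+01  3.4000e-01 -6.5900e-01 -5.0000e-03] pos [ 0.5659 -0.0943  0.1512] J [-2.060e+01  3.223e+01  9.387e+01 -4.000e-02  5.390e+01 -2.502e+01]
```

It's on the floor: contact at TCP z = 0.1512 against 0.1515 expected. Now I'll release, rise and check.

Request:
arm_command(
  commands=[
    {"translation": [0,0,-0.03],"dr": [0,0,0],"jaw": 1},
    {"translation": [0,0,0],"dr": [0,0,0],"jaw": 0},
    {"translation": [0,0,0],"dr": [0,0,0],"jaw": 0},
    {"translation": [0,0,0],"dr": [0,0,0],"jaw": 0},
    {"translation": [0,0,0],"dr": [0,0,0],"jaw": 0},
    {"translation": [0,0,-0.5],"dr": [0,0,0],"jaw": 0},
    {"translation": [0,0,-1],"dr": [0,0,0],"jaw": 0},
    {"translation": [0,0,-1],"dr": [0,0,0],"jaw": 0},
    {"translation": [0,0,-1],"dr": [0,0,0],"jaw": 0},
  ],
)

```text
time_s: 11.58
position: [0.5659, -0.0939, 0.2391]
tcp_rot: [[-0.077, 0.997, -0.001], [0.997, 0.077, 0.0], [0.001, -0.001, -1.0]]
force: [0.7, -0.7, -0.9]
opening: 1.0
```

```bash
python3 snap.py 5 scene; python3 mv.py 0.565 0.258 0.24
python3 - <<'E'
from cyl import *
print(cyl("scene5",(.566,-.094),.13,.155))
p,d,K,T=load("scene5");P=pts(d,K,T)
m=(np.hypot(P[...,0]-.566,P[...,1]+.094)<.024)&(d>0)&(P[...,2]>.17)&(P[...,2]<.20);print("top z",m.sum(),np.median(P[m][:,2]))
cv2.imwrite('pics/c5.png',cv2.resize(cv2.imread('pics/scene5.png')[130:280,200:380],None,fx=4,fy=4))
E
```

```text
11.6333 pos [ 0.5691 -0.095   0.2447] F [ 0.1824 -0.3269  2.773 ] open 0.999
[[-0.0775  0.997   0.0092]
 [ 0.997   0.0775 -0.0033]
 [-0.004   0.0089 -1.    ]] yaw_y 4.4455568482517425
units of 25mm, total: [14.0893  0.9297  0.1401]
(array([ 0.56293166, -0.09472799]), np.int64(299), np.float64(0.0007924784773158597))
top z 146 0.18230434458194647
```

View pics/c5.png

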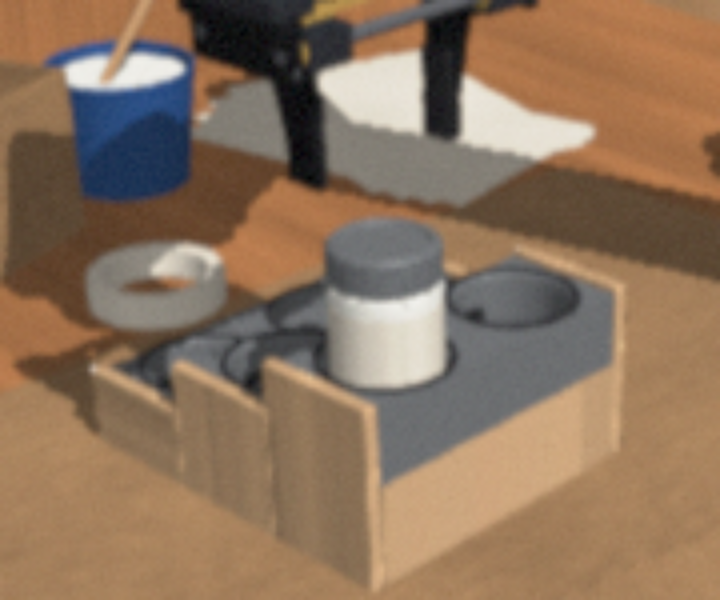

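Tub A is home: its top is at 0.182 m (this camera reads 1.4 mm low and home is 0.184 m), and it stands upright in top2. On to tub B.

Request:
arm_command(
  commands=[
    {"translation": [1,0.075,0],"dr": [0,0,0],"jaw": 0},
    {"translation": [1,0.075,0],"dr": [0,0,0],"jaw": 0},
    {"translation": [1,0.075,0],"dr": [0,0,0],"jaw": 0},
    {"translation": [1,0.075,0],"dr": [0,0,0],"jaw": 0},
    {"translation": [1,0.075,0],"dr": [0,0,0],"jaw": 0},
    {"translation": [1,0.075,0],"dr": [0,0,0],"jaw": 0},
    {"translation": [1,0.075,0],"dr": [0,0,0],"jaw": 0},
    {"translation": [1,0.075,0],"dr": [0,0,0],"jaw": 0},
    {"translation": [1,0.075,0],"dr": [0,0,0],"jaw": 0},
    {"translation": [1,0.075,0],"dr": [0,0,0],"jaw": 0},
    {"translation": [1,0.075,0],"dr": [0,0,0],"jaw": 0},
    {"translation": [1,0.075,0],"dr": [0,0,0],"jaw": 0},
  ],
)

```text
time_s: 12.63
position: [0.5652, 0.2081, 0.2383]
tcp_rot: [[-0.077, 0.997, 0.0], [0.997, 0.077, 0.0], [0.0, 0.0, -1.0]]
force: [0.4, -0.6, -0.1]
opening: 1.002
```

Request:
arm_command(
  commands=[
    {"translation": [1,0.075,0],"dr": [0,0,0],"jaw": 0},
    {"translation": [1,0.075,1],"dr": [0,0,0],"jaw": 0},
    {"translation": [0,0,1],"dr": [0,0,0],"jaw": 0},
    {"translation": [0,0,1],"dr": [0,0,0],"jaw": 0},
    {"translation": [0,0,1],"dr": [0,0,0],"jaw": 0},
    {"translation": [0,0,0],"dr": [0,0,0],"jaw": 0},
    {"translation": [0,0,0],"dr": [0,0,0],"jaw": 0},
  ],
)

```text
time_s: 13.22
position: [0.5643, 0.2568, 0.1372]
tcp_rot: [[-0.077, 0.997, -0.003], [0.997, 0.077, -0.001], [-0.0, -0.003, -1.0]]
force: [-0.3, -0.3, 1.0]
opening: 0.999
```

```bash
python3 snap.py 6 scene;python3 wt.py 16; python3 mv.py 0.565 0.258 0.08
python3 -c "
import cv2
cv2.imwrite('pics/c6.png',cv2.resize(cv2.imread('pics/scene6.png')[150:370,300:600],None,fx=2.2,fy=2.2))"
```

```text
14.0667 F [-0.167 -0.129  0.032] sd [0.43  0.614 0.44 ] tau [ 8.0000e-03 -4.5351e+01 -1.4569e+01  6.8000e-02  2.4000e-02 -0.0000e+00] pos [0.5658 0.257  0.1394] J [14.14 36.3  87.37 -0.   56.34  9.71]
14.0667 pos [0.5652 0.2569 0.1385] F [-0.1829  0.3501 -0.0994] open 1.002
[[-0.0773  0.997  -0.0001]
 [ 0.997   0.0773 -0.    ]
 [-0.     -0.0001 -1.    ]] yaw_y 4.432124884250767
units of 25mm, total: [ 0.0445 -0.0029  2.3396]
```

View pics/c6.png

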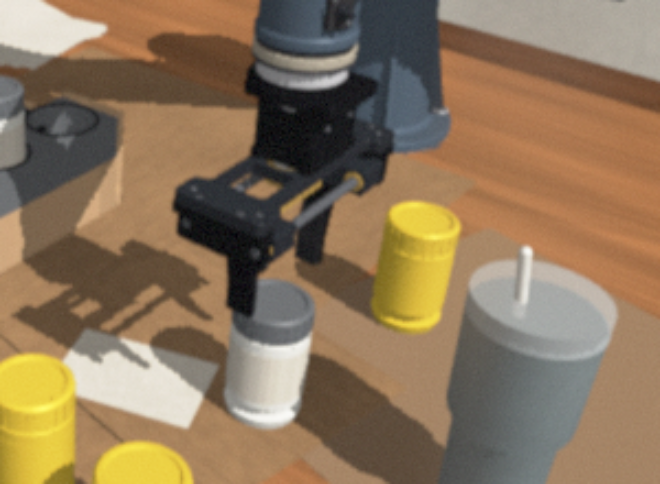

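Fingers straddle tub B (lid at crop (272,310)), with the tumbler and the yellow look-alike well clear. Now descend, grip, lift and weigh.

Request:
arm_command(
  commands=[
    {"translation": [0.04,0,0.76],"dr": [0,0,0],"jaw": 0},
    {"translation": [0,0,0.76],"dr": [0,0,0],"jaw": 0},
    {"translation": [0,0,0.76],"dr": [0,0,0],"jaw": 0},
    {"translation": [0,0,0],"dr": [0,0,0],"jaw": 0.3},
    {"translation": [0,0,0],"dr": [0,0,0],"jaw": 0.6},
    {"translation": [0,0,0],"dr": [0,0,0],"jaw": 1},
    {"translation": [0,0,0],"dr": [0,0,0],"jaw": 1},
    {"translation": [0,0,0],"dr": [0,0,0],"jaw": 1},
    {"translation": [0,0,0],"dr": [0,0,0],"jaw": 1},
  ],
)

```text
time_s: 14.82
position: [0.5654, 0.2581, 0.0828]
tcp_rot: [[-0.077, 0.997, 0.001], [0.997, 0.077, 0.0], [0.0, 0.001, -1.0]]
force: [-1.4, -0.4, 3.7]
opening: 0.724
```

```bash
python3 wt.py 3
```

```text
14.9667 F [-2.209 -0.108  5.954] sd [0.744 0.215 0.486] tau [-4.4500e-01 -4.3837e+01 -1.2614e+01 -1.3000e-02 -5.1800e-01 -1.0000e-03] pos [0.5654 0.2581 0.0828] J [1.425e+01 4.081e+01 8.916e+01 1.000e-02 4.996e+01 9.800e+00]
```

Request:
arm_command(
  commands=[
    {"translation": [0,0,-0.57],"dr": [0,0,0],"jaw": 1},
    {"translation": [0,0,-0.57],"dr": [0,0,0],"jaw": 1},
    {"translation": [0,0,-0.57],"dr": [0,0,0],"jaw": 1},
    {"translation": [0,0,-0.57],"dr": [0,0,0],"jaw": 1},
    {"translation": [0,0,0],"dr": [0,0,0],"jaw": 1},
    {"translation": [0,0,0],"dr": [0,0,0],"jaw": 1},
    {"translation": [0,0,0],"dr": [0,0,0],"jaw": 1},
    {"translation": [0,0,0],"dr": [0,0,0],"jaw": 1},
  ],
)

```text
time_s: 15.63
position: [0.5642, 0.2576, 0.1371]
tcp_rot: [[-0.077, 0.997, -0.003], [0.997, 0.077, -0.001], [-0.0, -0.003, -1.0]]
force: [0.1, -0.6, -3.2]
opening: 0.728
```

```bash
python3 wt.py 36;python3 snap.py 7 scene
python3 - <<'E'
from cyl import *
print(cyl("scene7",(.565,.258),.085,.14))
E
```

```text
17.4333 F [-0.023  0.13  -2.907] sd [0.505 0.443 0.514] tau [ 0.0000e+00 -4.7387e+01 -1.5379e+01  6.7000e-02  2.8000e-02 -0.0000e+00] pos [0.565  0.2579 0.1384] J [14.24 36.32 87.32  0.   56.37  9.8 ]
(array([0.56434437, 0.25770757]), np.int64(838), np.float64(0.0006058741056401973))
```

Tub B weighs 2.94 N (about 300 g; joint torques suggest up to 335 g), so it goes on the middle step. I'll use mid1, diagonal from tub A, and travel high enough to clear A's lid.

```bash
python3 mv.py 0.4681 -0.1855 0.29
python3 -c "
import cv2
cv2.imwrite('pics/c7.png',cv2.resize(cv2.imread('pics/scene7.png')[150:370,300:600],None,fx=2.2,fy=2.2))"
```

```text
17.4833 pos [0.5652 0.2579 0.1385] F [-0.2142  0.7435 -2.1389] open 0.732
[[-0.0773  0.997   0.    ]
 [ 0.997   0.0773  0.    ]
 [ 0.      0.     -1.    ]] yaw_y 4.4319666345903
units of 25mm, total: [-17.3832  -5.2409  -6.0584]
```

View pics/c7.png

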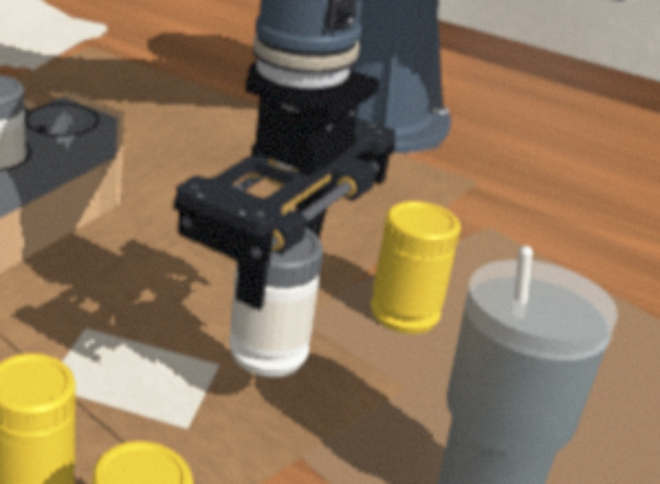

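In this picture tub B looks slightly tilted in the jaws. I'll measure that, using tub A's earlier picture as the reference.

```bash
python3 - <<'E'
from cyl import *
for n,g,b in (("scene0",(.565,.258),.004),("scene2",(.514,.078),.063),("scene7",(.565,.258),.0596)):
    for lo,hi in ((.02,.04),(.035,.055),(.055,.075)): print(n,lo,cyl(n,g,b+lo,b+hi))
E
```

```text
scene0 0.02 (array([0.56329247, 0.25768042]), np.int64(256), np.float64(0.0006178222648426553))
scene0 0.035 (array([0.5634307 , 0.25784718]), np.int64(308), np.float64(0.0006232007303007131))
scene0 0.055 (array([0.56372439, 0.25779818]), np.int64(324), np.float64(0.0005372345557167965))
scene2 0.02 (array([0.51162801, 0.07705129]), np.int64(213), np.float64(0.0007246669978933223))
scene2 0.035 (array([0.51197438, 0.07717   ]), np.int64(266), np.float64(0.0007104785250346551))
scene2 0.055 (array([0.51309883, 0.07769118]), np.int64(210), np.float64(0.0007337480758400003))
scene7 0.02 (array([0.56383793, 0.25759299]), np.int64(280), np.float64(0.0006034665812306717))
scene7 0.035 (array([0.56428801, 0.25766692]), np.int64(341), np.float64(0.0005661781096759078))
scene7 0.055 (array([0.56469636, 0.25777414]), np.int64(281), np.float64(0.0006285204658830063))
```

Tilt is under 1°, the same as or better than tub A. Moving over to mid1.

Request:
arm_command(
  commands=[
    {"translation": [0,0,-1],"dr": [0,0,0],"jaw": 1},
    {"translation": [0,0,-1],"dr": [0,0,0],"jaw": 1},
    {"translation": [0,0,-1],"dr": [0,0,0],"jaw": 1},
    {"translation": [0,0,-1],"dr": [0,0,0],"jaw": 1},
    {"translation": [0,0,-1],"dr": [0,0,0],"jaw": 1},
    {"translation": [-0.5,-0.15,-1],"dr": [0,0,0],"jaw": 1},
    {"translation": [-0.91,-0.27,0],"dr": [0,0,0],"jaw": 1},
    {"translation": [-0.91,-0.27,0],"dr": [0,0,0],"jaw": 1},
    {"translation": [-0.91,-0.27,0],"dr": [0,0,0],"jaw": 1},
    {"translation": [-0.91,-0.27,0],"dr": [0,0,0],"jaw": 1},
    {"translation": [-0.91,-0.27,0],"dr": [0,0,0],"jaw": 1},
    {"translation": [-0.91,-0.27,0],"dr": [0,0,0],"jaw": 1},
  ],
)

```text
time_s: 18.48
position: [0.5319, 0.105, 0.2886]
tcp_rot: [[-0.078, 0.997, 0.0], [0.997, 0.078, -0.0], [-0.0, 0.0, -1.0]]
force: [-0.3, 0.2, -2.0]
opening: 0.731
```

Request:
arm_command(
  commands=[
    {"translation": [-0.91,-0.27,0],"dr": [0,0,0],"jaw": 1},
    {"translation": [-0.91,-0.27,0],"dr": [0,0,0],"jaw": 1},
    {"translation": [-0.91,-0.27,0],"dr": [0,0,0],"jaw": 1},
    {"translation": [-0.91,-0.27,0],"dr": [0,0,0],"jaw": 1},
    {"translation": [-0.91,-0.27,0],"dr": [0,0,0],"jaw": 1},
    {"translation": [-0.91,-0.27,0],"dr": [0,0,0],"jaw": 1},
    {"translation": [-0.91,-0.27,0],"dr": [0,0,0],"jaw": 1},
    {"translation": [-0.91,-0.27,0],"dr": [0,0,0],"jaw": 1},
    {"translation": [-0.91,-0.27,0],"dr": [0,0,0],"jaw": 1},
    {"translation": [-0.91,-0.27,0],"dr": [0,0,0],"jaw": 1},
    {"translation": [-0.91,-0.27,0],"dr": [0,0,0],"jaw": 1},
    {"translation": [-0.91,-0.27,0],"dr": [0,0,0],"jaw": 1},
  ],
)

```text
time_s: 19.48
position: [0.4723, -0.1735, 0.2887]
tcp_rot: [[-0.077, 0.997, 0.0], [0.997, 0.077, -0.0], [-0.0, 0.0, -1.0]]
force: [0.2, -0.2, -3.2]
opening: 0.732
```

Request:
arm_command(
  commands=[
    {"translation": [-0.5,-0.23,0],"dr": [0,0,0],"jaw": 1},
    {"translation": [0,0,0],"dr": [0,0,0],"jaw": 1},
    {"translation": [0,0,0],"dr": [0,0,0],"jaw": 1},
    {"translation": [0,0,0],"dr": [0,0,0],"jaw": 1},
  ],
)

```text
time_s: 19.82
position: [0.4679, -0.1847, 0.2885]
tcp_rot: [[-0.077, 0.997, -0.0], [0.997, 0.077, 0.001], [0.001, -0.0, -1.0]]
force: [0.7, 0.4, -4.2]
opening: 0.725
```

```bash
python3 wt.py 6; python3 mv.py 0.4681 -0.1855 0.165
```

```text
20.1167 F [-0.263 -0.063 -2.952] sd [0.303 0.345 0.517] tau [-1.7200e-01 -3.4304e+01 -1.8787e+01  2.4000e-02  7.6000e-02  1.0000e-03] pos [ 0.4682 -0.1845  0.2886] J [-34.27  16.75  95.01   0.    68.24 -38.77]
20.1167 pos [ 0.4683 -0.1847  0.2886] F [-0.1394 -0.7267 -2.156 ] open 0.729
[[-0.0785  0.9969  0.0001]
 [ 0.9969  0.0785  0.    ]
 [ 0.      0.0001 -1.    ]] yaw_y 4.499890218701447
units of 25mm, total: [-0.0304 -0.0094  4.9441]
```

Request:
arm_command(
  commands=[
    {"translation": [-0.03,0,0.8],"dr": [0,0,0],"jaw": 1},
    {"translation": [0,0,0.9],"dr": [0,0,0],"jaw": 1},
    {"translation": [0,0,0.9],"dr": [0,0,0],"jaw": 1},
    {"translation": [0,0,0.9],"dr": [0,0,0],"jaw": 1},
    {"translation": [0,0,0.7],"dr": [0,0,0],"jaw": 1},
    {"translation": [0,0,0.5],"dr": [0,0,0],"jaw": 1},
    {"translation": [0,0,0],"dr": [0,0,0],"jaw": 1},
  ],
)

```text
time_s: 20.7
position: [0.4668, -0.1849, 0.1686]
tcp_rot: [[-0.078, 0.997, -0.005], [0.997, 0.078, 0.003], [0.004, -0.004, -1.0]]
force: [0.4, 1.1, -3.3]
opening: 0.728
```

```bash
python3 snap.py 8 scene;python3 wt.py 3; python3 mv.py 0.4681 -0.1855 0.137
python3 - <<'E'
from cyl import *
print(cyl("scene8",(.468,-.185),.12,.17))
cv2.imwrite('pics/c8.png',cv2.resize(cv2.imread('pics/scene8.png')[110:280,200:400],None,fx=4,fy=3.5))
E
```

```text
20.9 F [ 0.225  0.098 -2.268] sd [0.114 0.224 0.374] tau [ 3.0000e-03 -3.6577e+01 -1.3241e+01  2.5000e-02  1.2000e-01 -0.0000e+00] pos [ 0.4688 -0.1863  0.1716] J [-34.39  25.91 102.71   0.    51.25 -38.84]
20.9 pos [ 0.4691 -0.1866  0.172 ] F [ 0.3257  0.0154 -2.4013] open 0.725
[[-0.0776  0.997   0.002 ]
 [ 0.997   0.0776 -0.0013]
 [-0.0015  0.0019 -1.    ]] yaw_y 4.449304235998844
units of 25mm, total: [ 0.0482 -0.038   1.4018]
(array([ 0.46608658, -0.18465532]), np.int64(257), np.float64(0.0009442753706986884))
```

View pics/c8.png

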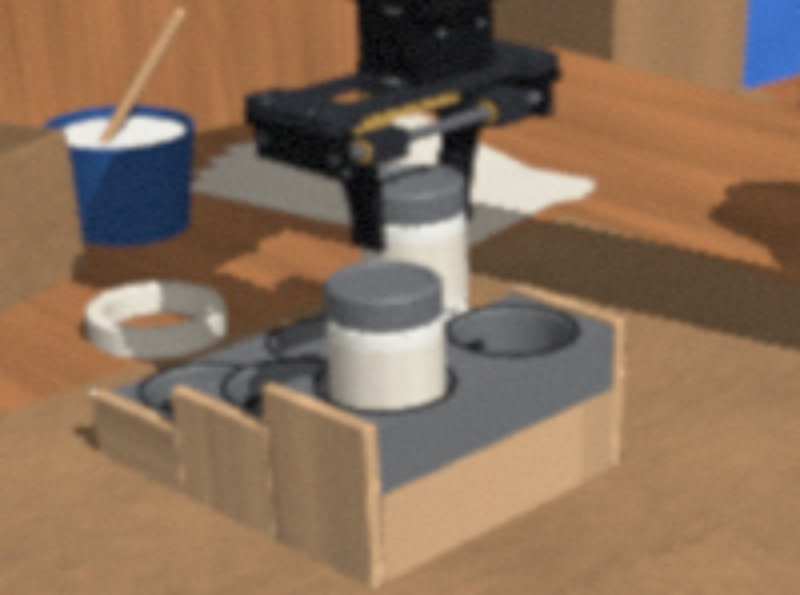

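B hangs over mid1, behind tub A, and is aligned within about 1 mm. Lowering.

Request:
arm_command(
  commands=[
    {"translation": [0,0,0.3],"dr": [0,0,0],"jaw": 1},
    {"translation": [0,0,0.3],"dr": [0,0,0],"jaw": 1},
    {"translation": [0,0,0.2],"dr": [0,0,0],"jaw": 1},
    {"translation": [0,0,0.2],"dr": [0,0,0],"jaw": 1},
    {"translation": [0,0,0.2],"dr": [0,0,0],"jaw": 1},
  ],
)

```text
time_s: 21.32
position: [0.468, -0.1861, 0.1404]
tcp_rot: [[-0.077, 0.997, -0.0], [0.997, 0.077, 0.0], [0.0, -0.0, -1.0]]
force: [-0.3, -0.4, -2.8]
opening: 0.728
```

Request:
arm_command(
  commands=[
    {"translation": [0,0,0.12],"dr": [0,0,0],"jaw": 1},
    {"translation": [0,0,0.1],"dr": [0,0,0],"jaw": 1},
  ],
)

```text
time_s: 21.48
position: [0.468, -0.1861, 0.135]
tcp_rot: [[-0.077, 0.997, -0.001], [0.997, 0.077, 0.0], [0.0, -0.001, -1.0]]
force: [0.1, 0.3, -2.5]
opening: 0.729
```

Request:
arm_command(
  commands=[
    {"translation": [0,0,0.08],"dr": [0,0,0],"jaw": 1},
    {"translation": [0,0,0],"dr": [0,0,0],"jaw": 1},
  ],
)

```text
time_s: 21.65
position: [0.468, -0.1861, 0.1331]
tcp_rot: [[-0.077, 0.997, -0.001], [0.997, 0.077, 0.0], [0.0, -0.001, -1.0]]
force: [-0.1, -0.2, -3.3]
opening: 0.726
```

Request:
arm_command(
  commands=[
    {"translation": [0,0,0.08],"dr": [0,0,0],"jaw": 1},
    {"translation": [0,0,0],"dr": [0,0,0],"jaw": 1},
  ],
)

```text
time_s: 21.82
position: [0.4682, -0.1862, 0.1315]
tcp_rot: [[-0.077, 0.997, 0.0], [0.997, 0.077, -0.0], [-0.0, 0.0, -1.0]]
force: [-0.1, -0.0, -2.8]
opening: 0.728
```

```bash
python3 wt.py 3
```

```text
21.9667 F [-0.174 -0.374 -2.837] sd [0.401 0.307 0.257] tau [  0.049 -38.332 -11.571   0.049   0.095   0.   ] pos [ 0.4683 -0.1863  0.1317] J [-34.41  29.73 104.7   -0.    45.55 -38.85]
```

Request:
arm_command(
  commands=[
    {"translation": [0,0,0.08],"dr": [0,0,0],"jaw": 1},
    {"translation": [0,0,0],"dr": [0,0,0],"jaw": 1},
  ],
)

```text
time_s: 22.13
position: [0.4684, -0.1863, 0.1296]
tcp_rot: [[-0.077, 0.997, 0.001], [0.997, 0.077, -0.0], [-0.001, 0.001, -1.0]]
force: [0.7, -1.2, -3.0]
opening: 0.726
```

Request:
arm_command(
  commands=[
    {"translation": [0,0,0.08],"dr": [0,0,0],"jaw": 1},
    {"translation": [0,0,0],"dr": [0,0,0],"jaw": 1},
  ],
)

```text
time_s: 22.3
position: [0.4685, -0.1863, 0.1275]
tcp_rot: [[-0.077, 0.997, 0.001], [0.997, 0.077, -0.0], [-0.0, 0.001, -1.0]]
force: [0.7, 0.1, -4.4]
opening: 0.727
```

Request:
arm_command(
  commands=[
    {"translation": [0,0,0.08],"dr": [0,0,0],"jaw": 1},
    {"translation": [0,0,0],"dr": [0,0,0],"jaw": 1},
  ],
)

```text
time_s: 22.47
position: [0.4677, -0.186, 0.1251]
tcp_rot: [[-0.078, 0.997, -0.001], [0.997, 0.078, 0.0], [0.0, -0.001, -1.0]]
force: [-1.2, -1.0, -5.6]
opening: 0.726
```

Request:
arm_command(
  commands=[
    {"translation": [0,0,0.08],"dr": [0,0,0],"jaw": 1},
    {"translation": [0,0,0],"dr": [0,0,0],"jaw": 1},
  ],
)

```text
time_s: 22.63
position: [0.4679, -0.186, 0.1229]
tcp_rot: [[-0.077, 0.997, -0.001], [0.997, 0.077, 0.0], [0.001, -0.001, -1.0]]
force: [1.0, -0.1, -7.8]
opening: 0.729
```

```bash
python3 wt.py 3
```

```text
22.7833 F [ 0.873 -0.58  -7.857] sd [0.24  0.545 0.628] tau [ 1.010e-01 -4.081e+01 -1.141e+01  4.300e-02  4.480e-01 -1.300e-02] pos [ 0.4679 -0.186   0.1229] J [-3.4410e+01  3.0590e+01  1.0507e+02  1.0000e-02  4.4390e+01 -3.8850e+01]
```

The downward pull means the catches have passed into the groove. Continuing to the floor, expected at about TCP z = 0.121.

Request:
arm_command(
  commands=[
    {"translation": [0,0,0.05],"dr": [0,0,0],"jaw": 1},
    {"translation": [0,0,0],"dr": [0,0,0],"jaw": 1},
  ],
)

```text
time_s: 22.95
position: [0.468, -0.186, 0.1222]
tcp_rot: [[-0.077, 0.997, -0.0], [0.997, 0.077, 0.0], [0.0, -0.0, -1.0]]
force: [0.1, 0.2, -3.6]
opening: 0.724
```

Request:
arm_command(
  commands=[
    {"translation": [0,0,0.04],"dr": [0,0,0],"jaw": 1},
    {"translation": [0,0,0],"dr": [0,0,0],"jaw": 1},
  ],
)

```text
time_s: 23.12
position: [0.4681, -0.186, 0.1214]
tcp_rot: [[-0.077, 0.997, -0.0], [0.997, 0.077, 0.0], [0.0, -0.0, -1.0]]
force: [-0.4, -0.2, -3.2]
opening: 0.731
```

```bash
python3 wt.py 3
```

```text
23.2667 F [ 0.023 -0.298 -3.15 ] sd [0.539 0.258 0.691] tau [-8.0000e-03 -3.8674e+01 -1.1097e+01  2.4000e-02  7.8000e-02 -0.0000e+00] pos [ 0.4682 -0.1861  0.1214] J [-3.4410e+01  3.0750e+01  1.0513e+02  1.0000e-02  4.4110e+01 -3.8850e+01]
```

Request:
arm_command(
  commands=[
    {"translation": [0,0,0.04],"dr": [0,0,0],"jaw": 1},
    {"translation": [0,0,0],"dr": [0,0,0],"jaw": 1},
  ],
)

```text
time_s: 23.43
position: [0.4683, -0.1863, 0.1208]
tcp_rot: [[-0.077, 0.997, 0.0], [0.997, 0.077, -0.0], [-0.0, 0.0, -1.0]]
force: [0.4, -0.4, 1.9]
opening: 0.732
```

Request:
arm_command(
  commands=[
    {"translation": [0,0,0.03],"dr": [0,0,0],"jaw": 1},
    {"translation": [0,0,0],"dr": [0,0,0],"jaw": 1},
  ],
)

```text
time_s: 23.6
position: [0.4683, -0.1864, 0.1207]
tcp_rot: [[-0.077, 0.997, 0.001], [0.997, 0.077, -0.001], [-0.001, 0.001, -1.0]]
force: [-1.8, 0.9, 7.1]
opening: 0.726
```

```bash
python3 wt.py 3
```

```text
23.75 F [-2.014  0.797  7.384] sd [0.577 0.452 0.561] tau [ 1.7700e-01 -3.3922e+01 -1.0485e+01  1.5100e-01 -5.2200e-01  3.0000e-03] pos [ 0.4683 -0.1864  0.1207] J [-3.4420e+01  3.0820e+01  1.0517e+02 -2.0000e-02  4.3950e+01 -3.8850e+01]
```

Stiff floor contact came at 0.1207 against 0.1208 expected. Release and move clear of the view.

Request:
arm_command(
  commands=[
    {"translation": [0,0,-0.04],"dr": [0,0,0],"jaw": 1},
    {"translation": [0,0,0],"dr": [0,0,0],"jaw": 0},
    {"translation": [0,0,0],"dr": [0,0,0],"jaw": 0},
    {"translation": [0,0,0],"dr": [0,0,0],"jaw": 0},
    {"translation": [0,0,0],"dr": [0,0,0],"jaw": 0},
    {"translation": [0,0,-0.5],"dr": [0,0,0],"jaw": 0},
    {"translation": [0,0,-1],"dr": [0,0,0],"jaw": 0},
    {"translation": [0,0,-1],"dr": [0,0,0],"jaw": 0},
    {"translation": [0,0,-1],"dr": [0,0,0],"jaw": 0},
    {"translation": [0,0,-1],"dr": [0,0,0],"jaw": 0},
    {"translation": [0,0,-1],"dr": [0,0,0],"jaw": 0},
    {"translation": [0,0,-1],"dr": [0,0,0],"jaw": 0},
  ],
)

```text
time_s: 24.75
position: [0.468, -0.186, 0.2843]
tcp_rot: [[-0.077, 0.997, 0.0], [0.997, 0.077, 0.0], [0.0, 0.0, -1.0]]
force: [1.1, -0.6, -0.0]
opening: 1.002
```

Request:
arm_command(
  commands=[
    {"translation": [1,0,0],"dr": [0,0,0],"jaw": 0},
    {"translation": [1,0,0],"dr": [0,0,0],"jaw": 0},
    {"translation": [1,0,0],"dr": [0,0,0],"jaw": 0},
    {"translation": [1,0,0],"dr": [0,0,0],"jaw": 0},
    {"translation": [1,0,0],"dr": [0,0,0],"jaw": 0},
    {"translation": [1,0,0],"dr": [0,0,0],"jaw": 0},
    {"translation": [1,0,0],"dr": [0,0,0],"jaw": 0},
    {"translation": [1,0,0],"dr": [0,0,0],"jaw": 0},
    {"translation": [1,0,0],"dr": [0,0,0],"jaw": 0},
    {"translation": [1,0,0],"dr": [0,0,0],"jaw": 0},
    {"translation": [1,0,0],"dr": [0,0,0],"jaw": 0},
    {"translation": [1,0,0],"dr": [0,0,0],"jaw": 0},
  ],
)

```text
time_s: 25.75
position: [0.4446, 0.1142, 0.283]
tcp_rot: [[-0.077, 0.997, 0.0], [0.997, 0.077, 0.0], [0.0, 0.0, -1.0]]
force: [0.3, -0.0, 0.2]
opening: 0.994
```

```bash
python3 snap.py 9 top scene
python3 - <<'E'
from h import *
p,d,K,T=load("top9");P=pts(d,K,T)
for nm,g,z in (("A",(.5655,-.0949),.184),("B",(.4678,-.1863),.152)):
    r=np.hypot(P[...,0]-g[0],P[...,1]-g[1]);m=(r<.045)&(d>0)&(abs(P[...,2]-z)<.006)
    c,_=cv2.findContours(m.astype(np.uint8),0,cv2.CHAIN_APPROX_NONE);c=max(c,key=cv2.contourArea)
    X=np.array([ray(a,b,K,T,z)[:2] for a,b in c[:,0]]);q=P[m]
    A=np.c_[q[:,:2]-q[:,:2].mean(0),np.ones(len(q))];pl=np.linalg.lstsq(A,q[:,2],rcond=None)[0]
    print(nm,m.sum(),"z",np.median(q[:,2]),"circ",circ(X),"off",circ(X)[0]-g,"tiltdeg",np.rad2deg(np.hypot(*pl[:2])))
a=cv2.imread('pics/top9.png')
cv2.imwrite('pics/c9.png',a)
E
```

```text
A 926 z 0.1836954697539558 circ (array([ 0.563807  , -0.09473238]), np.float64(0.03144185214379871)) off [-0.001693    0.00016762] tiltdeg 0.3024369709622559
B 898 z 0.15184416450062438 circ (array([ 0.46824799, -0.18599995]), np.float64(0.03144953244630543)) off [0.00044799 0.00030005] tiltdeg 0.5703182877717706
```

View pics/c9.png

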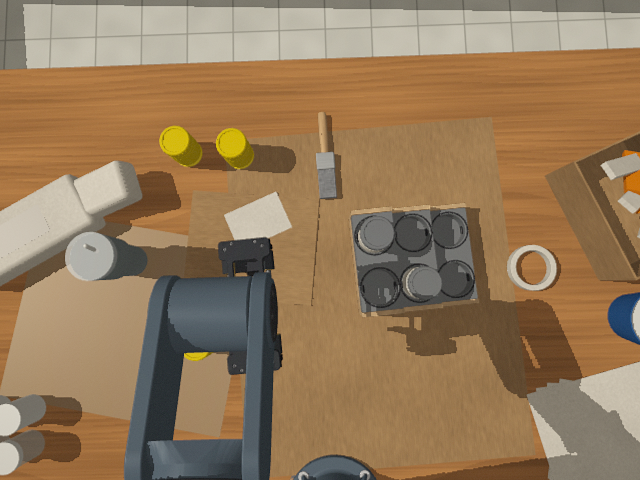

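View pics/scene9.png

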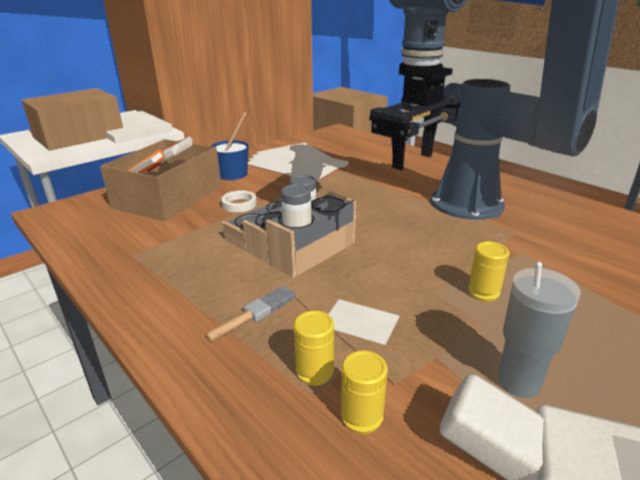

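The top view shows A's lid at (375,235) in top2 and B's lid at (423,283) in mid1, both at home height. The tumbler (92,257), tape (532,268) and brush (325,160) haven't moved. Handing in.

```bash
python3 -c "
from rig import *
print(read_state()['force']);print(hand_in())"
```

```text
[ 0.12572841 -0.23086275 -0.46887102]
the job is handed in; nothing more can be done
None
```

Both tubs are in the rack and the job is handed in, at about 26 s of the 72 s allowed; no verdict is reported.

| Tub | Weight felt | Step and socket | Lid height (expected if home) | Off centre | Tilt |
|---|---|---|---|---|---|
| A (nearer the rack) | about 156 g | top, top2 | 0.1837 m (0.184 m) | 1.7 mm | 0.3° |
| B | about 300 g | middle, mid1 | 0.1518 m (0.152 m) | 0.5 mm | 0.6° |

- **Pressing home:** I pressed each tub in small steps to firm contact on the socket floor. The highest wrist-force reading I took while pressing was about 8 N.
- **Other objects:** In the last pictures the tumbler, tape and brush are where they started, and the gripper is clear of everything.
- **Disagreements:**
  - Joint torques gave higher weights, about 188 g for A and 334 g for B, but these point to the same steps.
  - The scene camera's first lid positions were 4–5 mm off the top camera's. Fits to the tubs' sides then agreed within 1.5 mm, so I used those.
  - I never saw an upward snap force, because readings came only between steps. Floor contact and the final heights show both tubs are past the catches.

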